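Sweep the loose spacing gauges into the parts corral

ROBOT

A 6-joint arm with a two-finger parallel gripper is mounted at the origin on a cart in front of the work surface, level with it; the furniture and walls round the work are solid. World frame = base frame: x ahead of the robot, y to its left, z up, the work surface at z = 0. Lengths are in mm, angles in rad, forces in N, time in s.
With the tool pointing down it reaches from about 225 to 875 mm from the base axis. Payload 3.4 kg.
Tool frame: the origin (TCP) lies at the very end of the fingers, on their centre line; the grasp point (between the pads) lies 19 mm behind it; z points along the fingers, y is the line along which they close (so a half turn about z gives the same grasp; the last joint's range is limited). The gripper opens to 85 mm and grips with 20 to 120 N. Pads are 22 mm wide; open, the fingers measure 114 mm over their backs; the gripper's body (76 mm by 85 mm) begins 54 mm behind the grasp point. The pads swing forward as they close: fully open they stand 13 mm farther back than shut.
Start: joints at [-1.285, 0.276, 1.505, -0, 1.361, -0.121], TCP at [227.514, -528.11, 231.328] pointing down, gripper open.
Joint ranges: [-2.89, 2.89], [-0.75, 2.08], [0.22, 2.7], [-1.18, 4.32], [0.11, 2.71], [-2.7, 2.7]. Speed limits (rad/s): [2.57, 2.57, 3.14, 3.14, 3.14, 3.14].

INTERFACE

Orientations are given as a unit quaternion [w, x, y, z].
In Python, from station import status, cams, order, find_in, outline_of, landmark_of gives the robot as it stands. The module is installed in compiled form; this text tells all that it offers.
- The arm moves only by the tool jog_arm, never from a script. Its argument "rows" is a list of rows, each a list of 6 numbers: the shift along the tool's x, y, z in mm, then the turn, a rotation vector about the tool's x, y, z in degrees. A call has 1 to 10 rows; each row shifts and turns the commanded pose from where the row before left it, along the tool's axes as they then stand; what a row does not reach is not made up. A row lasts 1/12 s, in which the tool goes at most 41.7 mm and 7.16 degrees, less where a joint would pass 70% of its speed; a pose out of reach is approached as far as the arm can. A call with a gripper value outside its range is refused whole. "jaw" is the opening, from 0 (shut) to 1 (fully open), set as the call begins (left out, the last holds). The fingers move at their own pace and stop on an object; "newtons" is the grip in N (left out, the last holds). Time passes only in rows, so rows that do not move let the fingers close. It gives the time, the measured TCP pose, the force, the opening and the grip force at its end, in the units of the state.
- status.sense(): the state, without advancing time (a new reading comes with each control period).
- cams.snapshot(name): name is "scene" or "top" or "wrist"; returns (picture, depth): 480x640x3 uint8, red, green, blue; 480x640 float32, mm along the optical axis (not along the pixel's ray), 0 where there is no reading.
- cams.calibration(name): a dict with "camera_matrix" (3x3 intrinsics, pixels), "position" and "rotation" of the camera in the world; the wrist camera has in their place "hand_eye" (4x4, takes a point from camera to tool coordinates, whose origin is the TCP and whose axes are the flange's). Camera axes: x right, y up, looking along -z (the intrinsics and any distortion apply to the point x, -y, -z); pixel columns grow to the right and rows downward; lengths in mm; the calibration is good to about 2 mm. A picture is of the moment at which its call begins: read the wrist's pose just before it. calibration takes no time and is no camera call.
- order.close_job(): hands the job in; it is judged then, once.
Trained networks look in the newest picture that a camera, given by its name, has taken for a name from the list of things; names that differ only in an ending like _2 or _b are one class to them, and where a whole thing is asked for, a point or a joint stands for the part that bears it (a point fixed in the world has none). Each returns a list of dicts, best first, with "conf" (0 to 1); they miss things now and then, are a little off and sometimes report something else, mostly with a low value. They report only what shows in the picture. A call takes as long as a camera call.
- find_in(camera, target): "location" ([x, y, z] in mm, in world coordinates, good to about 4 mm: the middle of the surface that is visible of it).
- outline_of(camera, target): "mask" (480x640 bool, what is visible of it).
- landmark_of(camera, target): "location" ([x, y, z] in mm, in world coordinates, good to about 4 mm: a listed point, or the origin of a listed thing).
The state is a dict: "clock": time; "q": joint angles; "joint_vel": joint speeds; "effort": joint torques, N m; "tcp_pos": TCP position; "ee_rot": TCP orientation; "ft_force": force on the tool from outside, world axes, zero at the start; "wrist_torque": the same for the moment, N m; "grip_width": finger opening in mm; "gripper_force": force on a finger pad.
Only numpy, scipy, OpenCV 4.12 (cv2) and the standard library are available. Lean on these libraries where they do the work, as an engineer would, in place of code of your own. Each camera call takes 0.05 s, during which the arm holds its last target. There are 200 camera calls.

TASK

Clear the bench: sweep the two loose brass gauge blocks along the bench top into the open-mouthed three-sided aluminium corral beyond them, so that both end wholly inside it, lying flat. Push them with the fingers at a calm pace, without flicking, pinching or picking them up. Leave the vial, the roll of tape and the lobed knob in front of the microscope where they are.

Things in the scene. Friction and masses are not known exactly. Their poses are not given: they have to be found in the camera images.
- gauge_1: plain brass block, 18 x 34 x 14 mm high (own x, y, z), 65 g nominal (0.7 to 1.4 times that), lying loose and flat on the bench between robot and corral; its origin is the centre of its underside. The one of the two that starts farther to the robot's right
- gauge_2: second brass block, the same in every way; starts farther to the left, at least 50 mm (centre to centre) from gauge_1
- corral: low three-sided fence of bare aluminium screwed to the bench (no floor of its own). Walls 22 mm high, 4 mm thick. Inside 100 mm deep (own x -50 mm at the open mouth to +50 mm at the back wall) and 130 mm wide (own y -65 to +65 mm). Origin: centre of the inside, at bench level. Own +x points from mouth to back wall (roughly away from the robot), z up
- vial: bystander: small standing vial with a blue screw cap, 23 mm across, 51 mm high, origin under its centre; stands to the left of the blocks; leave it
- knob: bystander: lobed knob, 47 mm across, 21 mm high, origin under its centre; lies left of the roll of tape; leave it
- tape: bystander: roll of amber tape lying flat, 66 mm across, 19 mm high, origin under its centre; lies left of the vial; leave it
- corral_mouth (a point): middle of the corral's mouth line, at bench level (own x = -50 mm), same axes as the corral. From the two wall ends here, wings 40 mm long and 22 mm high splay outward by 0.6 rad to own x of about -83 mm, where they are about 175 mm apart

How it is judged:
By the outcome, as a careful person would: the job done as asked, in the order asked, and still so for the second after the job is handed in, with the robot touching nothing.
It also fails if it takes over 48 s, if anything falls off the work surface, if the arm or the gripper's body presses on something with over 40 N, if the wrist force passes 120 N, or if a joint passes its speed limit or range.

## Working session

There is one attempt and no reset: what is moved stays moved. The work goes in short steps, Python scripts to look and compute and a tool call to move; the robot and the scene stay as the last step left them, time stands still between calls to the robot, and variables do not carry over. Pictures are saved under pics/ and viewed, at most 10 in all, crops included, and the job is handed in when it is done.

Besides the shell and the picture viewer there is one more tool, called after "Request:" by a JSON object that holds its "method" and its "body". jog_arm: Moves the arm, as the interface text tells. Its arguments: {"type":"object","properties":{"rows":{"type":"array"},"jaw":{"type":"number"},"newtons":{"type":"number"}},"required":["rows"]}

```bash
mkdir -p pics; cat > h.py <<'E'
import numpy as np, cv2
from station import status,cams,order,find_in,outline_of,landmark_of
def world(cam,dep,us,vs):
    c=cams.calibration(cam);K=np.array(c["camera_matrix"]);d=dep[vs,us]
    p=np.stack([(us-K[0,2])/K[0,0]*d,-(vs-K[1,2])/K[1,1]*d,-d],-1)
    R=np.array(c["rotation"])
    return p@R.T+np.array(c["position"])
def rect(cam,dep,mask,zmin=7,zmax=30):
    v,u=np.nonzero(mask&(dep>0));P=world(cam,dep,u,v)
    P=P[(P[:,2]>zmin)&(P[:,2]<zmax)]
    return (cv2.minAreaRect(P[:,:2].astype(np.float32)),np.median(P[:,2]),len(P)) if len(P)>5 else None
E
python3 - <<'E'
from h import *
im,d=cams.snapshot("top");cv2.imwrite("pics/top.png",im[:,:,::-1])
print(cams.calibration("top"))
for t in ["gauge_1","corral","vial","knob","tape"]:
    for o in outline_of("top",t)[:3]: print(t,o["conf"],rect("top",d,o["mask"],5,60))
for t in ["gauge_1","corral","corral_mouth","vial"]:
    for o in landmark_of("top",t)[:3]: print(t,o)
s=status.sense();print(s["clock"],s["tcp_pos"],s["ee_rot"],s["grip_width"])
E
```

```text
{'camera_matrix': array([[562.23950755,   0.        , 317.0723514 ],
       [  0.        , 562.23950755, 239.40495144],
       [  0.        ,   0.        ,   1.        ]]), 'position': array([ 353.74629675,  -50.29516798, 1010.69462507]), 'rotation': array([ 0.72515598,  0.07445041, -0.06891599, -0.68107014])}Traceback (most recent call last):
  File "<stdin>", line 5, in <module>
  File "h.py", line 9, in rect
    v,u=np.nonzero(mask&(dep>0));P=world(cam,dep,u,v)
                                   ~~~~~^^^^^^^^^^^^^
  File "h.py", line 7, in world
    return p@R.T+np.array(c["position"])
           ~^~~~
ValueError: matmul: Input operand 1 has a mismatch in its core dimension 0, with gufunc signature (n?,k),(k,m?)->(n?,m?) (size 4 is different from 3)
```

View pics/top.png

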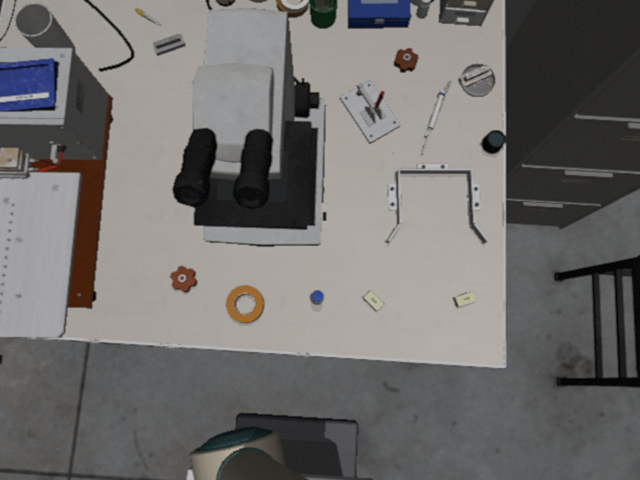

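The top view shows the corral (about 390-480, 170-240) with its mouth facing the robot. The blocks are at about (373,300) and (465,299), the vial at (317,297), the tape at (245,303) and the knob at (183,279). The camera rotation is a quaternion, so I'll fix that in my helper.

```bash
sed -i 's/R=np.array(c\["rotation"\])/R=Rotation.from_quat(np.roll(c["rotation"],-1)).as_matrix()/; 1a from scipy.spatial.transform import Rotation' h.py
cat > look.py <<'E'
from h import *
def main():
    im,d=cams.snapshot("top")
    for t in ["gauge_1","corral","vial","knob","tape"]:
        for o in outline_of("top",t)[:3]: print(t,o["conf"],rect("top",d,o["mask"],5,60))
    return im,d
if __name__=="__main__": main()
E
python3 - <<'E'
import look; from h import *
im,d=look.main()
for t in ["gauge_1","corral","corral_mouth","vial"]:
    for o in landmark_of("top",t)[:3]: print(t,o)
# tops of walls: pixel checks
for (u,v) in [(399,172),(470,172),(398,224),(471,224),(388,241),(485,241),(440,300)]:
    print((u,v),world("top",d,np.array([u]),np.array([v])).round(0))
s=status.sense();print(s["clock"],s["tcp_pos"],s["ee_rot"],s["grip_width"])
c=im[150:330,290:510,::-1];cv2.imwrite("pics/c1.png",cv2.resize(c,None,fx=3.3,fy=3.3,interpolation=2))
E
```

```text
gauge_1 0.65 (((454.9517822265625, -142.70895385742188), (32.27411651611328, 18.14006805419922), 47.932464599609375), np.float64(13.255922161586568), 200)
gauge_1 0.17 (((452.6686096191406, -43.124610900878906), (22.00653076171875, 20.604507446289062), 75.08708190917969), np.float64(49.229495969751724), 155)
corral 0.67 (((642.9210205078125, -247.89828491210938), (151.0660400390625, 178.382080078125), 3.442373037338257), np.float64(18.24841727048647), 1016)
vial 0.58 (((451.7685852050781, -42.556732177734375), (19.22916603088379, 20.9097843170166), 3.401775360107422), np.float64(49.48416429768827), 143)
knob 0.7 (((472.90765380859375, 197.4888458251953), (42.90191650390625, 44.93625259399414), 46.00703048706055), np.float64(15.98287437616733), 472)
tape 0.94 (((434.68035888671875, 83.87533569335938), (65.42909240722656, 63.90709686279297), 50.1302604675293), np.float64(18.410160733712587), 829)
gauge_1 {'location': [466.8, -308.1, -2.6], 'conf': 0.78}
gauge_1 {'location': [459.1, -141.3, -2.8], 'conf': 0.57}
corral {'location': [471.9, 200.3, 5.5], 'conf': 0.59}
vial {'location': [454.6, -41.2, 2.8], 'conf': 0.71}
(399, 172) [[ 693. -179.   21.]]
(470, 172) [[ 703. -310.   17.]]
(398, 224) [[ 600. -183.   -1.]]
(471, 224) [[ 607. -317.    3.]]
(388, 241) [[ 562. -163.   20.]]
(485, 241) [[ 574. -338.   18.]]
(440, 300) [[ 465. -263.   -0.]]
0.6 [ 227.51257472 -528.10163453  231.33150884] [4.10286674e-05 9.79385029e-01 2.02002385e-01 8.39917968e-06] 85.48901612521892
```

View pics/c1.png

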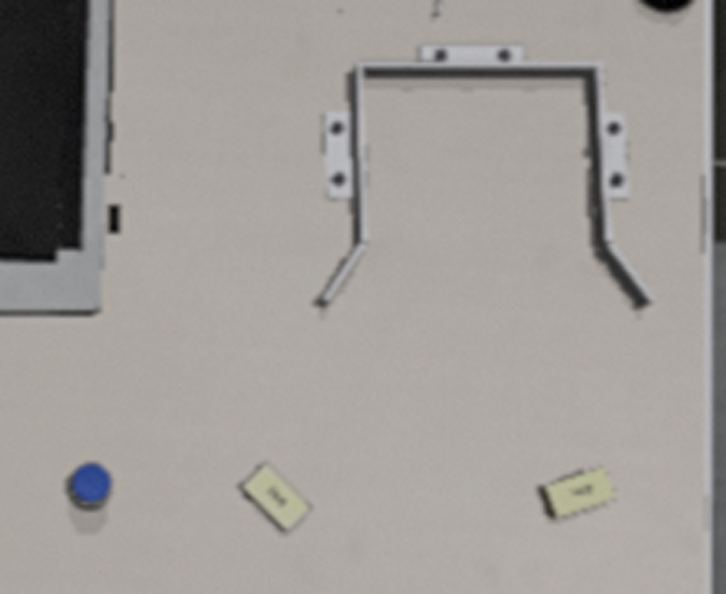

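The crop agrees with the first view. gauge_2 lies tilted right of the vial, and gauge_1 lies nearly crosswise ahead of the right wing. The corral axis is yawed about +4°. Next I'll get gauge_1's pose from depth.

```bash
cat > blk.py <<'E'
from h import *
def blocks(x0=420,x1=700,y0=-360,y1=-80):
    im,d=cams.snapshot("top")
    hsv=cv2.cvtColor(im,cv2.COLOR_RGB2HSV)
    m=((hsv[...,1]>45)&(hsv[...,0]>18)&(hsv[...,0]<45)&(hsv[...,2]>120)&(d>0)).astype(np.uint8)
    n,l,s,_=cv2.connectedComponentsWithStats(m)
    for i in range(1,n):
        if s[i,4]<60: continue
        v,u=np.nonzero(l==i);P=world("top",d,u,v);c=np.median(P,0)
        if x0<c[0]<x1 and y0<c[1]<y1:
            P=P[abs(P[:,2]-13)<5]
            print(s[i,4],c.round(1),cv2.minAreaRect(P[:,:2].astype(np.float32)),cv2.boxPoints(cv2.minAreaRect(P[:,:2].astype(np.float32))).round().tolist())
    return im
if __name__=="__main__": blocks(); s=status.sense();print(s["clock"],s["tcp_pos"].round(1),s["ft_force"].round(1))
E
python3 blk.py
```

```text
0.65 [ 227.5 -528.1  231.3] [-0.5 -0.3 -0.4]
```

```bash
python3 - <<'E'
from h import *
im,d=cams.snapshot("top");hsv=cv2.cvtColor(im,cv2.COLOR_RGB2HSV)
print(hsv[299,460:474:3],hsv[300,373],hsv[320,430])
E
sed -i 's/hsv\[...,1\]>45/hsv[...,1]>35/;s/s\[i,4\]<60/s[i,4]<30/' blk.py; python3 blk.py
```

```text
[[ 31  47 183]
 [ 31  43 161]
 [ 30  40 141]
 [ 31  45 166]
 [ 31  49 184]] [ 32  35 130] [ 18  14 176]
104 [ 457.8 -143.2   13.1] ((456.1595153808594, -142.2073974609375), (29.79230308532715, 14.168905258178711), 48.77048110961914) [[441.0, -149.0], [452.0, -158.0], [471.0, -136.0], [461.0, -126.0]]
176 [ 468.5 -304.3   13.9] ((468.4281311035156, -304.9523620605469), (16.521636962890625, 33.814537048339844), 21.565217971801758) [[455.0, -292.0], [467.0, -324.0], [482.0, -318.0], [470.0, -286.0]]
0.75 [ 227.5 -528.1  231.4] [-0.1 -0.8  0.4]
```

Request:
{"method": "jog_arm", "body": {"rows": [[0,0,20,0,0,5.1],[0,0,20,0,0,5.1],[0,0,20,0,0,5.1],[32,-27,15,0,0,0],[32,-27,15,0,0,0],[32,-27,15,0,0,0],[32,-27,15,0,0,0],[32,-27,15,0,0,0],[32,-27,15,0,0,0],[32,-26,15,0,0,0]], "jaw": 0.15}}

```text
clock: 1.58
tcp_pos: [412.2, -322.7, 72.5]
ee_rot: [0.0, 0.998, 0.07, 0.0]
ft_force: [0.0, -0.4, 0.2]
grip_width: 12.6
gripper_force: 0.0
```

```bash
cat > st.py <<'E'
from h import *
s=status.sense();x=Rotation.from_quat(np.roll(s["ee_rot"],-1)).as_matrix()
print(s["clock"],s["tcp_pos"].round(1),"yaw",np.degrees(np.arctan2(x[1,0],x[0,0])).round(2),s["ft_force"].round(1),s["grip_width"])
E
python3 st.py
```

```text
1.5833 [ 412.2 -322.7   72.5] yaw 7.99 [ 0.  -0.4  0.2] 12.639248855390514
```

Request:
{"method": "jog_arm", "body": {"rows": [[0,0,0,0,0,0],[0,0,12,0,0,0],[0,0,16,0,0,0],[0,0,16,0,0,0],[0,0,10,0,0,0],[0,0,4,0,0,0],[0,0,2,0,0,0],[0,0,0,0,0,0],[0,0,0,0,0,0]]}}

```text
clock: 2.33
tcp_pos: [411.4, -324.7, 13.3]
ee_rot: [0.001, 0.998, 0.07, 0.0]
ft_force: [0.6, -0.1, 0.1]
grip_width: 13.1
gripper_force: 0.0
```

```bash
python3 - <<'E'
import blk,st
from h import *
im=blk.blocks()
cv2.imwrite("pics/c2.png",cv2.resize(im[150:400,290:510,::-1],None,fx=2.4,fy=2.4,interpolation=2))
E
```

```text
2.3333 [ 411.4 -324.7   13.3] yaw 7.99 [ 0.6 -0.1  0.1] 13.123205206911274
423 [ 448.6 -293.   417.8] ((0.0, 0.0), (0.0, 0.0), 0.0) [[0.0, 0.0], [0.0, 0.0], [0.0, 0.0], [0.0, 0.0]]
98 [ 458.3 -143.    14. ] ((456.28656005859375, -142.61648559570312), (29.830467224121094, 14.558526039123535), 53.70349884033203) [[442.0, -150.0], [453.0, -159.0], [471.0, -135.0], [459.0, -126.0]]
170 [ 468.7 -305.3   13.6] ((468.6165771484375, -306.15234375), (16.999406814575195, 33.258201599121094), 20.147184371948242) [[455.0, -293.0], [466.0, -325.0], [482.0, -319.0], [471.0, -288.0]]
```

View pics/c2.png

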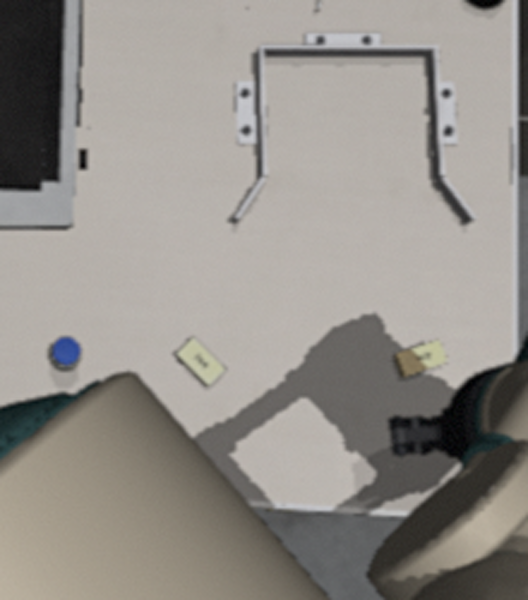

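The gripper is behind gauge_1 and the way is clear. I'll shift sideways, lower and start the push.

Request:
{"method": "jog_arm", "body": {"rows": [[0,-5,3,0,0,0],[0,-6,3,0,0,0],[3,0,2,0,0,0],[5,0,0,0,0,0],[5,0,0,0,0,0],[5,0,0,0,0,0],[5,0,0,0,0,0],[5,0,0,0,0,0],[5,0,0,0,0,0],[5,0,0,0,0,0]]}}

```text
clock: 3.22
tcp_pos: [447.8, -307.8, 4.7]
ee_rot: [-0.0, 0.998, 0.07, -0.0]
ft_force: [-0.2, 0.8, -0.1]
grip_width: 13.1
gripper_force: 0.2
```

Request:
{"method": "jog_arm", "body": {"rows": [[5,0,0,0,0,0],[5,0,0,0,0,0],[5,0,0,0,0,0],[5,0,0,0,0,0],[5,0,0,0,0,0],[5,0,0,0,0,0],[5,0,0,0,0,0],[5,0,0,0,0,0],[5,0,0,0,0,0],[5,0,0,0,0,0]]}}

```text
clock: 4.05
tcp_pos: [497.2, -300.9, 4.7]
ee_rot: [0.0, 0.998, 0.07, -0.0]
ft_force: [-0.5, 0.4, -0.4]
grip_width: 12.8
gripper_force: 0.2
```

```bash
python3 - <<'E'
import blk,st
from h import *
im=blk.blocks()
cv2.imwrite("pics/c3.png",cv2.resize(im[150:400,290:510,::-1],None,fx=2.4,fy=2.4,interpolation=2))
E
```

```text
4.05 [ 497.2 -300.9    4.7] yaw 8.01 [-0.5  0.4 -0.4] 12.844051074603314
405 [ 529.5 -263.1  408.7] ((0.0, 0.0), (0.0, 0.0), 0.0) [[0.0, 0.0], [0.0, 0.0], [0.0, 0.0], [0.0, 0.0]]
2710 [ 493.8 -298.   404. ] ((0.0, 0.0), (0.0, 0.0), 0.0) [[0.0, 0.0], [0.0, 0.0], [0.0, 0.0], [0.0, 0.0]]
320 [ 477.1 -222.7  437.2] ((0.0, 0.0), (0.0, 0.0), 0.0) [[0.0, 0.0], [0.0, 0.0], [0.0, 0.0], [0.0, 0.0]]
427 [ 469.2 -338.5  409.2] ((0.0, 0.0), (0.0, 0.0), 0.0) [[0.0, 0.0], [0.0, 0.0], [0.0, 0.0], [0.0, 0.0]]
66 [ 460.9 -144.9   13.6] ((459.53594970703125, -146.7565460205078), (32.38247299194336, 6.648330211639404), 51.07747268676758) [[447.0, -157.0], [452.0, -161.0], [472.0, -136.0], [467.0, -132.0]]
```

View pics/c3.png

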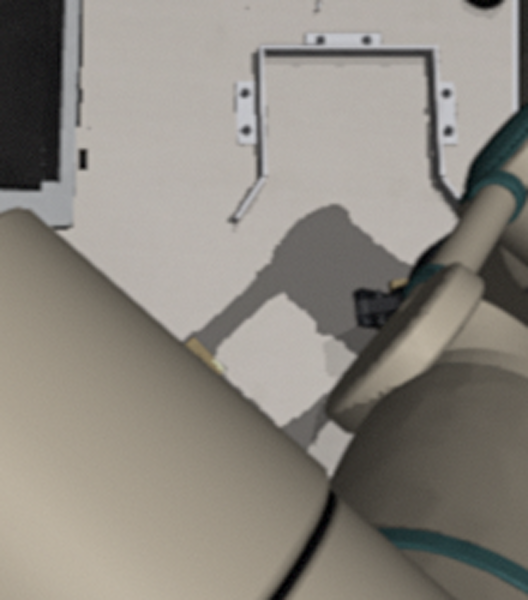

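The block's edge shows just ahead of the fingers at about (398,282), mostly hidden by the arm. I'll check with the wrist camera instead.

```bash
python3 - <<'E'
from h import *
im,d=cams.snapshot("wrist");cv2.imwrite("pics/w1.png",im[:,:,::-1])
print(cams.calibration("wrist"))
print(find_in("wrist","gauge_1"))
E
```

```text
{'camera_matrix': array([[366.15530453,   0.        , 314.28234582],
       [  0.        , 366.15530453, 239.21376538],
       [  0.        ,   0.        ,   1.        ]]), 'hand_eye': array([[ 5.17149372e-04,  9.54873021e-01,  2.97013882e-01,
         7.57497088e+01],
       [ 9.99999862e-01, -4.67456825e-04, -2.38330240e-04,
         2.64681084e-01],
       [-8.87339506e-05,  2.97013964e-01, -9.54873132e-01,
        -1.43137159e+02],
       [ 0.00000000e+00,  0.00000000e+00,  0.00000000e+00,
         1.00000000e+00]])}
[{'location': [522.7, -299.9, 18.6], 'conf': 0.89}, {'location': [591.7, -322.2, 12.6], 'conf': 0.47}]
```

View pics/w1.png

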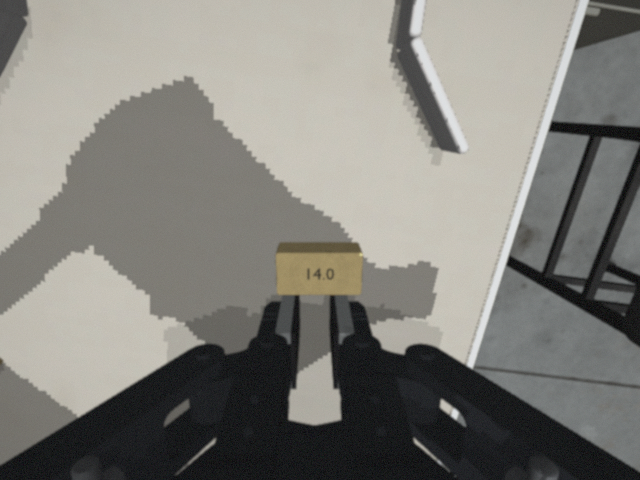

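The block sits square against both fingertips, at about (318,270). I'll continue straight.

Request:
{"method": "jog_arm", "body": {"rows": [[6,0,0,0,0,0],[6,0,0,0,0,0],[6,0,0,0,0,0],[6,0,0,0,0,0],[6,0,0,0,0,0],[6,0,0,0,0,0],[6,0,0,0,0,0],[6,0,0,0,0,0],[6,0,0,0,0,0],[6,0,0,0,0,0]]}}

```text
clock: 5.03
tcp_pos: [556.8, -292.5, 4.7]
ee_rot: [0.0, 0.998, 0.07, -0.0]
ft_force: [0.0, -0.9, 0.9]
grip_width: 13.0
gripper_force: 0.2
```

Request:
{"method": "jog_arm", "body": {"rows": [[6,0,0,0,0,0],[6,0,0,0,0,0],[6,0,0,0,0,0],[6,0,0,0,0,0],[6,0,0,0,0,0],[6,0,0,0,0,0],[6,0,0,0,0,0],[6,0,0,0,0,0],[6,0,0,0,0,0],[6,0,0,0,0,0]]}}

```text
clock: 5.87
tcp_pos: [616.2, -284.1, 4.7]
ee_rot: [0.0, 0.998, 0.07, -0.0]
ft_force: [-1.0, -0.3, -0.3]
grip_width: 12.4
gripper_force: 0.2
```

Request:
{"method": "jog_arm", "body": {"rows": [[5,0,0,0,0,0],[5,0,0,0,0,0],[5,0,0,0,0,0],[4,0,0,0,0,0],[3,0,0,0,0,0],[2,0,0,0,0,0],[1,0,0,0,0,0],[0,0,0,0,0,0],[0,0,0,0,0,0]]}}

```text
clock: 6.62
tcp_pos: [640.3, -280.8, 4.8]
ee_rot: [0.0, 0.998, 0.07, 0.0]
ft_force: [-0.0, -0.2, -0.3]
grip_width: 12.9
gripper_force: 0.0
```

```bash
python3 - <<'E'
import st
from h import *
im,d=cams.snapshot("wrist");cv2.imwrite("pics/w2.png",im[:,:,::-1])
print(find_in("wrist","gauge_1"))
E
```

```text
6.6167 [ 640.3 -280.8    4.8] yaw 8.0 [-0.  -0.2 -0.3] 12.933504517589553
[{'location': [665.0, -281.2, 15.3], 'conf': 0.65}]
```

View pics/w2.png

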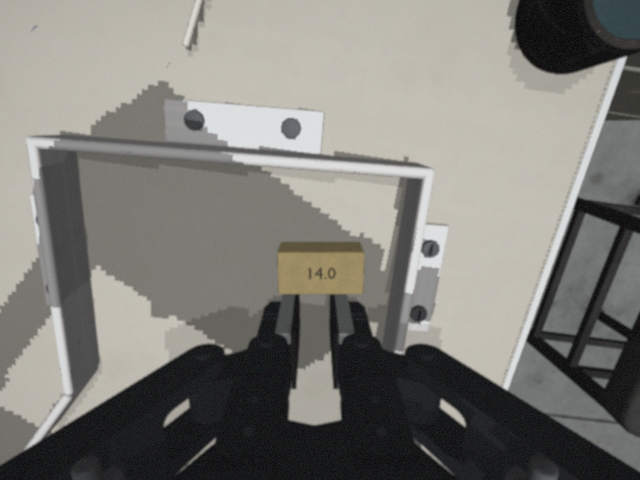

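gauge_1 lies well inside the corral, at (320,270) in the wrist view, square and clear of the walls. I'll back off, lift and move behind gauge_2.

Request:
{"method": "jog_arm", "body": {"rows": [[-3,0,0,0,0,0],[-7,0,0,0,0,0],[-10,0,-5,0,0,0],[0,0,-20,0,0,0],[0,0,-25,0,0,0],[0,0,-20,0,0,0],[-10,-11,0,0,0,0],[-17,-19,0,0,0,0],[-22,-24,0,0,0,0],[-22,-24,0,0,0,0]]}}

```text
clock: 7.55
tcp_pos: [537.5, -215.9, 75.1]
ee_rot: [0.0, 0.998, 0.069, 0.0]
ft_force: [-0.5, 0.4, 0.1]
grip_width: 12.8
gripper_force: 0.0
```

Request:
{"method": "jog_arm", "body": {"rows": [[-22,-24,0,0,0,0],[-22,-24,0,0,0,0],[-22,-24,0,0,0,0],[-20,-22,0,0,0,0],[-12,-14,0,0,0,0],[-5,-6,0,0,0,0],[0,0,0,0,0,3],[0,0,0,0,0,6],[0,0,0,0,0,6],[0,0,0,0,0,6]]}}

```text
clock: 8.38
tcp_pos: [422.1, -118.4, 75.2]
ee_rot: [0.0, 0.993, -0.116, 0.001]
ft_force: [0.6, 0.1, -0.9]
grip_width: 12.8
gripper_force: 0.0
```

Request:
{"method": "jog_arm", "body": {"rows": [[0,0,0,0,0,6],[0,0,0,0,0,6],[0,0,0,0,0,6],[0,0,0,0,0,5],[0,0,0,0,0,0],[0,0,0,0,0,0],[0,0,0,0,0,0]]}}

```text
clock: 8.97
tcp_pos: [421.8, -118.0, 74.9]
ee_rot: [0.0, 0.951, -0.308, 0.0]
ft_force: [-0.4, -0.0, -0.4]
grip_width: 12.7
gripper_force: 0.0
```

```bash
python3 - <<'E'
import st
from h import *
s=status.sense()
im,d=cams.snapshot("wrist");cv2.imwrite("pics/w3.png",im[:,:,::-1])
print(find_in("wrist","gauge_2"),find_in("wrist","vial"))
im,d=cams.snapshot("top")
for o in outline_of("top","gauge_1")[:3]: print(o["conf"],rect("top",d,o["mask"],5,30))
E
```

```text
8.9667 [ 421.8 -118.    74.9] yaw -35.9 [-0.4 -0.  -0.4] 12.72212391216822
[{'location': [454.7, -145.2, 14.0], 'conf': 0.81}] [{'location': [452.1, -53.1, 38.7], 'conf': 0.57}]
0.8 (((661.2145385742188, -280.9861145019531), (17.678546905517578, 33.854801177978516), 11.875422477722168), np.float64(13.5723397613707), 181)
```

View pics/w3.png

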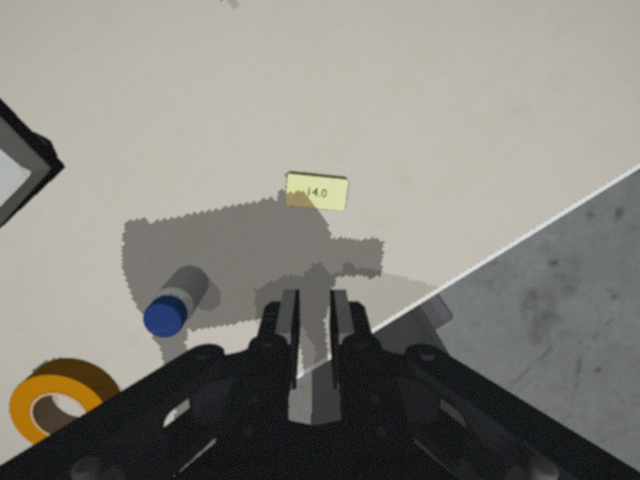

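gauge_2 lies nearly square and centred ahead of the fingers, at (317,190). The vial at (175,300) is clear to the left. I'll lower and push.

Request:
{"method": "jog_arm", "body": {"rows": [[0,0,10,0,0,0],[0,0,18,0,0,0],[0,0,20,0,0,0],[0,0,14,0,0,0],[0,0,6,0,0,0],[0,0,2,0,0,0],[3,0,0,0,0,0],[5,0,0,0,0,0],[5,0,0,0,0,0],[5,0,0,0,0,0]]}}

```text
clock: 10.05
tcp_pos: [437.5, -129.0, 5.6]
ee_rot: [0.0, 0.951, -0.309, 0.001]
ft_force: [-0.2, -0.2, 0.0]
grip_width: 13.0
gripper_force: 0.4
```

Request:
{"method": "jog_arm", "body": {"rows": [[5,0,0,0,0,0],[5,0,0,0,0,0],[5,0,0,0,0,0],[5,0,0,0,0,0],[5,0,0,0,0,0],[5,0,0,0,0,0],[5,0,0,0,0,0],[5,0,0,0,0,0],[5,0,0,0,0,0],[5,0,0,0,0,0]]}}

```text
clock: 10.88
tcp_pos: [477.0, -157.9, 4.7]
ee_rot: [0.0, 0.951, -0.309, 0.0]
ft_force: [-0.6, -0.3, 0.6]
grip_width: 13.3
gripper_force: 0.2
```

Request:
{"method": "jog_arm", "body": {"rows": [[5,0,0,0,0,0],[5,0,0,0,0,0],[5,0,0,0,0,0],[5,0,0,0,0,0],[5,0,0,0,0,0],[5,0,0,0,0,0],[5,0,0,0,0,0]]}}

```text
clock: 11.47
tcp_pos: [505.2, -178.5, 4.7]
ee_rot: [0.0, 0.951, -0.309, 0.0]
ft_force: [-0.0, 0.1, -0.4]
grip_width: 12.8
gripper_force: 0.1
```

```bash
cat > w.py <<'E'
import st,sys
from h import *
im,d=cams.snapshot("wrist");cv2.imwrite(sys.argv[1],im[:,:,::-1])
o=outline_of("wrist","gauge_2")
for k in o[:3]:
    v,u=np.nonzero(k["mask"]);print(k["conf"],cv2.minAreaRect(np.stack([u,v],-1).astype(np.float32)))
print(find_in("wrist","gauge_2"))
E
python3 w.py pics/w4.png
```

```text
11.4667 [ 505.2 -178.5    4.7] yaw -35.99 [-0.   0.1 -0.4] 12.827612460976573
0.95 ((315.5220947265625, 268.32464599609375), (52.69268035888672, 87.45451354980469), 89.04515838623047)
[]
```

The mask shows the block square and centred on the fingers. Now the arc.

Request:
{"method": "jog_arm", "body": {"rows": [[5,0,0,0,0,-1.5],[5,0,0,0,0,-1.5],[5,0,0,0,0,-1.5],[5,0,0,0,0,-1.5],[5,0,0,0,0,-1.5],[5,0,0,0,0,-1.5],[5,0,0,0,0,-1.5],[5,0,0,0,0,-1.5],[5,0,0,0,0,-1.5],[5,0,0,0,0,-1.5]]}}

```text
clock: 12.45
tcp_pos: [548.0, -202.3, 4.6]
ee_rot: [-0.0, 0.983, -0.181, -0.0]
ft_force: [-0.3, -1.0, 0.0]
grip_width: 12.9
gripper_force: 0.1
```

```bash
python3 w.py pics/w5.png
```

```text
12.45 [ 548.  -202.3    4.6] yaw -20.91 [-0.3 -1.   0. ] 12.941870900027066
0.85 ((316.0, 269.5), (53.0, 86.0), 90.0)
[{'location': [568.5, -216.6, 14.0], 'conf': 0.61}]
```

Request:
{"method": "jog_arm", "body": {"rows": [[5,0,0,0,0,-1.5],[5,0,0,0,0,-1.5],[5,0,0,0,0,-1.5],[5,0,0,0,0,-1.5],[5,0,0,0,0,-1.5],[5,0,0,0,0,-1.5],[5,0,0,0,0,-1.5],[5,0,0,0,0,-1.5],[5,0,0,0,0,-1.5],[5,0,0,0,0,-1.5]]}}

```text
clock: 13.43
tcp_pos: [597.2, -214.8, 4.7]
ee_rot: [0.0, 0.999, -0.051, -0.0]
ft_force: [0.1, -0.8, -0.5]
grip_width: 12.8
gripper_force: 0.1
```

Request:
{"method": "jog_arm", "body": {"rows": [[5,0,0,0,0,-1.5],[5,0,0,0,0,-1.5],[5,0,0,0,0,-1],[5,0,0,0,0,0],[5,0,0,0,0,0],[4,0,0,0,0,0],[2,0,0,0,0,0],[1,0,0,0,0,0],[0,0,0,0,0,0],[0,0,0,0,0,0]]}}

```text
clock: 14.27
tcp_pos: [628.5, -216.5, 4.7]
ee_rot: [0.0, 1.0, -0.017, -0.0]
ft_force: [0.0, 0.3, 0.1]
grip_width: 12.7
gripper_force: 0.0
```

```bash
python3 w.py pics/w6.png
```

```text
14.2667 [ 628.5 -216.5    4.7] yaw -1.99 [0.  0.3 0.1] 12.661867786714064
0.89 ((317.0, 267.5), (51.0, 86.0), 90.0)
0.71 ((474.4053955078125, 233.9324493408203), (54.909263610839844, 102.7493667602539), 80.53767395019531)
[{'location': [652.6, -221.4, 17.1], 'conf': 0.88}, {'location': [662.0, -280.3, 13.9], 'conf': 0.62}]
```

View pics/w6.png

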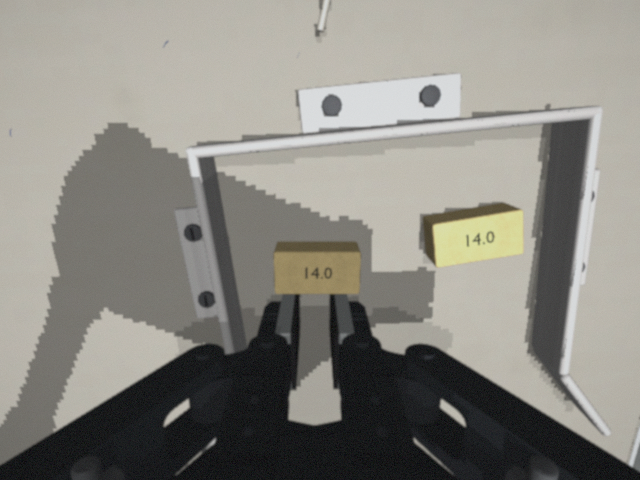

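Both blocks lie flat inside the corral: gauge_2 at (317,268) and gauge_1 at (475,234). I'll back off, lift clear and verify from the top camera.

Request:
{"method": "jog_arm", "body": {"rows": [[-3,0,0,0,0,0],[-6,0,0,0,0,0],[-10,0,0,0,0,0],[-10,0,-5,0,0,0],[-5,0,-20,0,0,0],[0,0,-25,0,0,0],[-20,0,-25,0,0,0],[-25,0,-20,0,0,0],[-25,0,-10,0,0,0],[-25,0,0,0,0,0]]}}

```text
clock: 15.25
tcp_pos: [499.2, -212.6, 112.8]
ee_rot: [0.001, 1.0, -0.017, 0.002]
ft_force: [-0.5, -0.8, -0.1]
grip_width: 13.3
gripper_force: 0.0
```

Request:
{"method": "jog_arm", "body": {"rows": [[-25,0,0,0,0,0],[-25,0,0,0,0,0],[-15,0,0,0,0,0],[-5,0,0,0,0,0],[0,0,0,0,0,0],[0,0,0,0,0,0]]}}

```text
clock: 15.75
tcp_pos: [430.2, -210.0, 110.2]
ee_rot: [0.0, 1.0, -0.018, 0.001]
ft_force: [0.4, -0.5, 0.2]
grip_width: 12.8
gripper_force: 0.0
```

```bash
python3 st.py; python3 - <<'E'
import look; from h import *
im,d=look.main();cv2.imwrite("pics/end.png",cv2.resize(im[150:400,150:510,::-1],None,fx=2.2,fy=2.2))
E
```

```text
15.75 [ 430.2 -210.   110.2] yaw -2.03 [ 0.4 -0.5  0.2] 12.846154875242952
gauge_1 0.61 (((649.821044921875, -218.71405029296875), (34.127540588378906, 18.862340927124023), 86.71511840820312), np.float64(13.430402175795734), 201)
gauge_1 0.59 (((662.2730712890625, -281.08123779296875), (19.12446403503418, 34.82392501831055), 7.707863807678223), np.float64(13.533349662058356), 202)
corral 0.6 (((654.9288940429688, -234.90042114257812), (128.42974853515625, 195.56736755371094), 19.3585262298584), np.float64(18.73052660316364), 855)
corral 0.19 (((662.2730712890625, -281.08123779296875), (19.12446403503418, 34.82392501831055), 7.707863807678223), np.float64(13.536071470704371), 202)
vial 0.74 (((451.8177185058594, -43.36731719970703), (19.334518432617188, 19.13231086730957), 5.032002925872803), np.float64(49.66672673520827), 127)
knob 0.66 (((472.5664978027344, 198.101806640625), (43.35793685913086, 45.820213317871094), 48.34173583984375), np.float64(16.040420864855037), 487)
tape 0.58 (((655.1771240234375, -233.67718505859375), (121.45573425292969, 193.53854370117188), 20.89439582824707), np.float64(18.48373631153686), 768)
```

View pics/end.png

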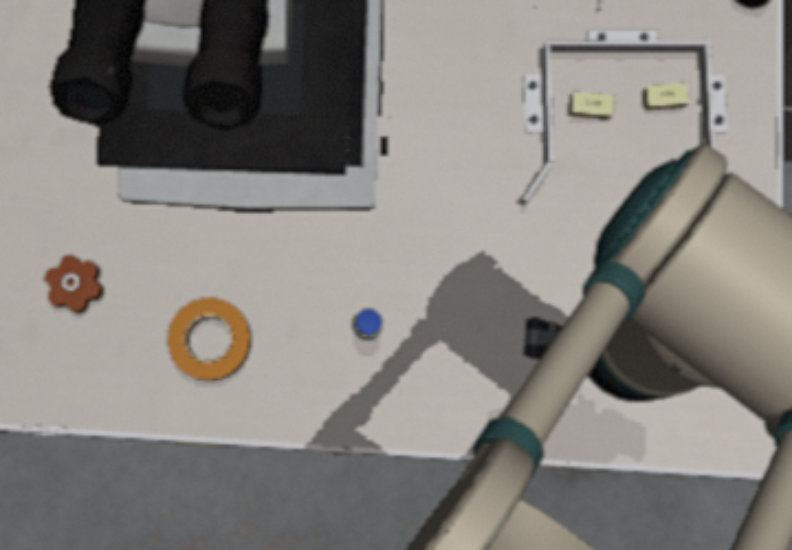

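The final view shows both blocks flat and well inside the walls, at (592,104) and (666,95). The vial, tape and knob have not moved, and the arm is clear.

```bash
python3 -c "
from station import order;print(order.close_job())"
```

```text
the job is handed in; nothing more can be done
None
```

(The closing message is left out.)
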